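# Load a board into the clamshell test fixture, shut the lid and lock it with the cam lever

### The job

Put the larger of the two circuit boards into the nest of the test fixture, components up and with its long black pin header at the nest's open end, then push the lid down on it and swing the cam lever fully home over the lid's rod so that the board is clamped down on the sprung pins (the lever must first be swung out if it is in the lid's way). Let go of everything, and leave the smaller board and the other things on the desk where they are.

Things in the scene. Friction and masses are not known exactly. Their poses are not given: they have to be found in the camera images.
- board: larger circuit board, 35 (x) x 50 (y) mm, lying components up; solid as a block 9 mm high (parts show to 13 mm). Origin: centre of its underside. Its long black pin-header strip runs across the -y end (green terminal block near the +y end). Grip across the 35 mm width. On the left bench a wooden front panel, 150 mm high, stands about 10 cm in front of it (inner face at x 0.345 m, y over 0.05 m)
- board_header (a point): middle of the larger board's end edge with the black pin header (25 mm from its centre), at the underside
- small_board: smaller circuit board of the same kind, 30 x 42 x 9 mm; not wanted, leave it alone. Origin: centre of its underside
- fixture: grey test fixture, fixed, 130 (x) x 172 (y) mm, y -94 to +78; origin under the nest centre on the mat (world z 0.004, level with the left bench). Aluminium top at z 34 mm. Nest: long way along x, 53 x 38 mm between black guides up to z 56 mm (chamfered above 51), 1.5 mm play a side; 38 mm finger gaps in both long sides. Lid hinged at +y, lever at -y
- nest (a point): nest centre at the height of the free pin tips, 46 mm over the mat: the seated board's underside centre. Axes as the fixture's
- nest_open_end (a point): the nest's open end (25 mm to the fixture's -x from the centre): here the end guide is only two corners with a gap for the header's plug; the other end is a full bar
- lid (a joint): lid angle, rad: 0 shut and level, 1.57 upright, up to 2.2 leaning back to +y. Stiff hinge, stays where left; 2 to 3 N at its edge moves it. Lid 104 mm wide (x), 6 mm thick, 124 mm from hinge to edge, then a looped rod 44 mm wide, 8 mm thick, out to 144 mm. Resting on a seated board it stands at about 0.05; the pins lift it back if only pressed
- lid_hinge (a point): middle of the lid's hinge axis (parallel to the fixture's x), 62 mm to +y of the nest and 65 mm over the mat
- lid_edge (a point): middle of the lid's free border, on its upper (outer) face, 107 mm from the hinge: push here
- lever (a joint): cam lever angle, rad, turning about the vertical: 0 home, lying along the fixture's -x over the lid's rod; grows as it swings out to -y, stop at 1.7. Below about 0.9 it blocks the lid. Its ramp draws the lid's rod down as it closes; 1 to 5 N at the knob. Stays where left
- lever_pivot (a point): lever's pivot axis, at fixture x +45, y -80 mm; lever 68 to 74 mm over the mat, its cam ramp up to 81 mm
- lever_knob (a point): top centre of the lever's upright black knob, 16 mm across and 30 mm tall, 76 mm from the pivot; top 104 mm over the mat
- pins (a joint): how far the six sprung test pins are pressed down, m: 0 free, 0.003 stop; 6 N to start, 12 N at the stop. About 0.0025 when the board is clamped
- bottle: white bottle of cleaner, 38 mm across, 112 mm tall, standing behind the fixture; leave it. Origin: centre of its underside
- spool: reel of solder, lying flat, 54 mm across and 38 mm high, centred 15 mm to +y of its origin; leave it
- cutter: side cutter, 44 x 117 x 10 mm, lying along its y; leave it. Origin: centre of its underside
- tape: roll of tape lying flat, 63 mm across, 19 mm high, near the +y end of the larger board; leave it. Origin: centre of its underside
- battery: battery lying, 14 x 51 x 14 mm along its y, near the smaller board; leave it. Origin: centre of its underside

How it is judged:
On the way, in this order (a step that is already met when the one before it is completed fails the run):
1. the larger board lies seated on the pins in the nest, pin header at the open end, with the lid still open (horizontal distance between board and nest below 0.004 m and horizontal distance between board_header and nest_open_end below 0.006 m and z of board in the frame of nest between -0.005 and 0.0025 m and value of joint lid above 0.6 rad), for 0.2 s.
2. the lid is down on the seated board (horizontal distance between board and nest below 0.004 m and horizontal distance between board_header and nest_open_end below 0.006 m and z of board in the frame of nest between -0.005 and 0.0025 m and value of joint lid below 0.08 rad), for 0.1 s.
3. the cam lever is home and holds the lid shut (value of joint lever below 0.12 rad and value of joint lid below 0.02 rad), for 0.2 s.
At the end, for the whole second after the job is handed in: The larger board is seated in the nest (centre within 4 mm, header end within 6 mm of the open end), pins pressed over 1.5 mm, lid shut to under 0.02 rad, lever within 0.12 rad of home, all at rest and released; the other things are within 30 mm of where they were (all of step 3 and horizontal distance between board and nest below 0.004 m and horizontal distance between board_header and nest_open_end below 0.006 m and z of board in the frame of nest between -0.005 and 0.0025 m and value of joint pins above 0.0015 m and linear speed of board below 0.02 m/s and distance of each of small_board, bottle, spool, cutter, tape, battery from where it was at the start of the episode below 0.03 m); the robot touches nothing.
It fails at once if the smaller board is moved over 30 mm (distance of small_board from where it was at the start of the episode above 0.03 m).
It fails at once if the bottle is knocked away (over 30 mm) or tipped (distance of bottle from where it was at the start of the episode above 0.03 m or angle between bottle's own z axis and vertical above 0.5 rad).
It fails at once if the spool, side cutter, tape roll or battery is moved over 30 mm (distance of any of spool, cutter, tape, battery from where it was at the start of the episode above 0.03 m).
It also fails if it takes over 72 s, if anything falls off the work surface, if the arm or the gripper's body presses on something with over 40 N, if the wrist force passes 120 N, or if a joint passes its speed limit or range.

### The arm

A 7-joint arm with a two-finger parallel gripper is mounted at the origin on a cart in front of the work surface, level with it; the furniture and walls round the work are solid. World frame = base frame: x ahead of the robot, y to its left, z up, the work surface at z = 0. Lengths are in m, angles in rad, forces in N, time in s.
With the tool pointing down it reaches from about 0.425 to 0.975 m from the base axis. Payload 16.7 kg.
Tool frame: the origin (TCP) lies on the mounting face of the last link; the fingertips stand 173 mm ahead of it and the grasp point (between the pads) lies 155 mm ahead of it; z points along the fingers, y is the line along which they close (so a half turn about z gives the same grasp; the last joint's range is limited). The gripper opens to 85 mm and grips with 20 to 120 N. Pads are 22 mm wide; open, the fingers measure 114 mm over their backs; the gripper's body (76 mm by 85 mm) begins 54 mm behind the grasp point. The pads swing forward as they close: fully open they stand 13 mm farther back than shut.
Start: joints at [-1.252, 0.426, 0.074, 1.606, -0.034, 1.111, -0.067], TCP at [0.305, 0.602, 0.405] pointing down, gripper open.
Joint ranges: [-2.85, 2.85], [-0.5, 2.14], [-1.23, 1.37], [0.21, 2.46], [-1.02, 4.16], [0.16, 2.05], [-2.73, 2.73]. Speed limits (rad/s): [1.89, 1.89, 2.39, 2.39, 3.01, 3.01, 3.01].

### API

Orientations are given as a unit quaternion [x, y, z, w].
In Python, from bench import env, effector, kin, telemetry, get_image, camera_params, ticket, boxes_of, silhouettes gives the robot as it stands. Calls block until the motion is done:
- env.goto(position, orientation): joint-space move of the TCP to a pose.
- env.line_to(position, attitude=None, speed=0.15): straight line of the TCP; attitude=None keeps the orientation; speed is the mean speed in m/s.
- env.move_j(angles): joint-space move.
- effector.command_gripper(opening, grip_force=None): opening from 0.0 (shut) to 1.0 (fully open); grip_force is the grip in N (None keeps the last); returns when the fingers have stopped.
- env.sleep(seconds).
- kin.ik(position, orientation): joint angles nearest the present ones, or None.
- telemetry.read_state(): the state.
- get_image(name): name is "side" or "top"; returns the picture (480x640x3 uint8, red, green, blue); there is no depth.
- camera_params(name): a dict with "fx", "fy", "cx", "cy" (pixels), "distortion" ([k1, k2, p1, p2, k3] as OpenCV has them; the pictures are not rectified), "R" (3x3) and "t" (3): a world point X has camera coordinates R X + t. Camera axes: x right, y down, z forward; pixel columns grow to the right and rows downward; lengths in m; the calibration is good to about 2 mm. A picture is of the moment at which its call begins. camera_params takes no time and is no camera call.
A pose or a line that the arm cannot do raises env.IKError and nothing moves.
- ticket.finish_job(): hands the job in; it is judged then, once.
Trained networks look in the newest picture that a camera, given by its name, has taken for a name from the list of things; names that differ only in an ending like _2 or _b are one class to them, and where a whole thing is asked for, a point or a joint stands for the part that bears it (a point fixed in the world has none). Each returns a list of dicts, best first, with "score" (0 to 1); they miss things now and then, are a little off and sometimes report something else, mostly with a low value. They report only what shows in the picture. A call takes as long as a camera call.
- boxes_of(camera, query): "at" ([column, row] as shares, 0 to 1, of the picture: columns of its width, rows of its height, amid what is visible of it).
- silhouettes(camera, query): "mask" (480x640 bool, what is visible of it) and "at" ([column, row] as shares, 0 to 1, of the picture: columns of its width, rows of its height, amid what is visible of it).
The state is a dict: "t": time; "joint_positions": joint angles; "dq": joint speeds; "tau": joint torques, N m; "ee_pos": TCP position; "tool_rot": TCP orientation; "force": force on the tool from outside, world axes, zero at the start; "moment": the same for the moment, N m; "opening": opening from 0.0 (shut) to 1.0 (fully open); "gripper_force": force on a finger pad.
Only numpy, scipy, OpenCV 4.12 (cv2) and the standard library are available. Lean on these libraries where they do the work, as an engineer would, in place of code of your own. Each camera call takes 0.05 s, during which the arm holds its last target. There are 200 camera calls.

## Working session

There is one attempt and no reset: what is moved stays moved. The work goes in short steps, each a Python script; the robot and the scene stay as the last script left them, time stands still between calls to the robot, and variables do not carry over. Pictures are saved under pics/ and viewed, at most 12 in all, crops included, and the job is handed in when it is done.

```bash
mkdir -p pics; ls
python3 - <<'E'
from bench import *
import cv2,numpy as np
for c in("top","side"):
    im=get_image(c); cv2.imwrite(f"pics/{c}0.png",im[:,:,::-1])
    p=camera_params(c); print(c,{k:np.round(v,4).tolist() for k,v in p.items()}, 'cam',np.round(-np.array(p['R']).T@np.array(p['t']),3))
    for q in("board","small_board","fixture","lid","lid_edge","lever","lever_knob","bottle","spool","cutter","tape","battery"):
        print(q,[(round(d['score'],2),int(d['at'][0]*640),int(d['at'][1]*480)) for d in boxes_of(c,q)[:3]])
s=telemetry.read_state();print(s)
E
```

```text
bench.py
pics
top {'fx': 434.5181, 'fy': 434.5181, 'cx': 314.1247, 'cy': 233.8382, 'distortion': [-0.0257, 0.0, 0.0, 0.0, 0.0], 'R': [[-0.0297, -0.9991, -0.0308], [-0.9955, 0.0323, -0.0893], [0.0902, 0.028, -0.9955]], 't': [-0.0116, 0.5277, 1.025]} cam [ 0.433 -0.057  1.067]
board [(0.82, 452, 245), (0.32, 345, 245)]
small_board [(0.53, 209, 256)]
fixture [(0.62, 348, 243)]
lid [(0.78, 312, 228)]
lid_edge [(0.92, 308, 234)]
lever [(0.93, 399, 252)]
lever_knob [(0.95, 394, 254)]
bottle [(0.52, 350, 198)]
spool [(0.81, 228, 187)]
cutter [(0.81, 422, 190)]
tape [(0.87, 435, 227), (0.52, 347, 244), (0.26, 310, 228)]
battery [(0.53, 225, 267)]
side {'fx': 433.2524, 'fy': 433.2524, 'cx': 316.4968, 'cy': 241.0483, 'distortion': [-0.076, 0.0, 0.0, 0.0, 0.0], 'R': [[0.842, -0.539, 0.0243], [-0.1957, -0.3471, -0.9172], [0.5028, 0.7675, -0.3977]], 't': [-0.4475, 0.1812, 0.8343]} cam [-0.007 -0.819  0.509]
board [(0.74, 402, 353)]
small_board [(0.64, 259, 242)]
fixture [(0.67, 325, 265)]
lid [(0.83, 321, 230)]
lid_edge [(0.71, 323, 230)]
lever [(0.76, 352, 286)]
lever_knob [(0.59, 353, 286)]
bot
[... 175 characters left out ...]
rray([-1.2515239 ,  0.42608807,  0.07390944,  1.60601231, -0.03410312,
        1.11079019, -0.06711601]), 'dq': array([ 4.18161308e-04,  2.26915039e-04,  9.90515077e-04, -1.30747505e-03,
        1.08731888e-03, -4.68636618e-04, -3.72189030e-05]), 'tau': array([ 8.61158478e-04, -9.49538898e+01,  3.75647664e+00, -4.63872635e+01,
        1.88854459e-02,  2.51869205e-03,  2.34693630e-06]), 'ee_pos': array([0.30497132, 0.60214167, 0.40470459]), 'tool_rot': array([ 2.32286968e-01,  9.72647297e-01, -1.65936345e-05, -1.89027604e-05]), 'force': array([ 0.25625121, -0.07349295, -0.36172677]), 'moment': array([-0.00770217,  0.01757274,  0.03078235]), 'gripper_force': 0.0, 'opening': 1.0036878300987964}
```

View pictures.

```bash
python3 -c "
import cv2
a=cv2.imread('pics/top0.png');cv2.imwrite('pics/t1.png',cv2.resize(a[150:310,180:500],(800,400),interpolation=cv2.INTER_CUBIC))
b=cv2.imread('pics/side0.png');cv2.imwrite('pics/s1.png',cv2.resize(b[180:400,200:500],(800,587),interpolation=cv2.INTER_CUBIC))"
```

```text
(no output)
```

View pics/t1.png

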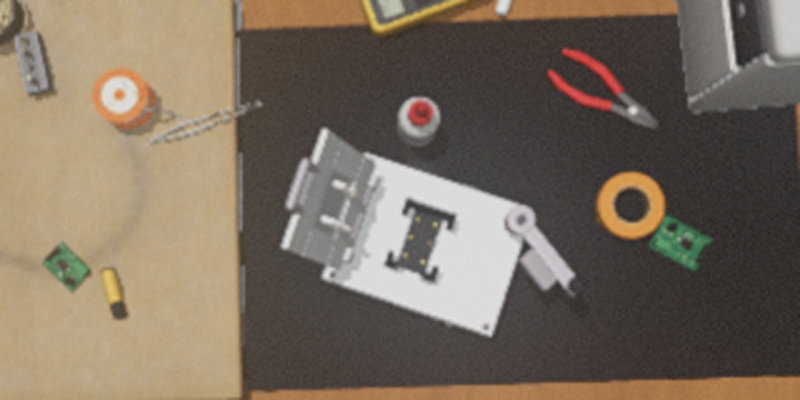

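View pics/s1.png

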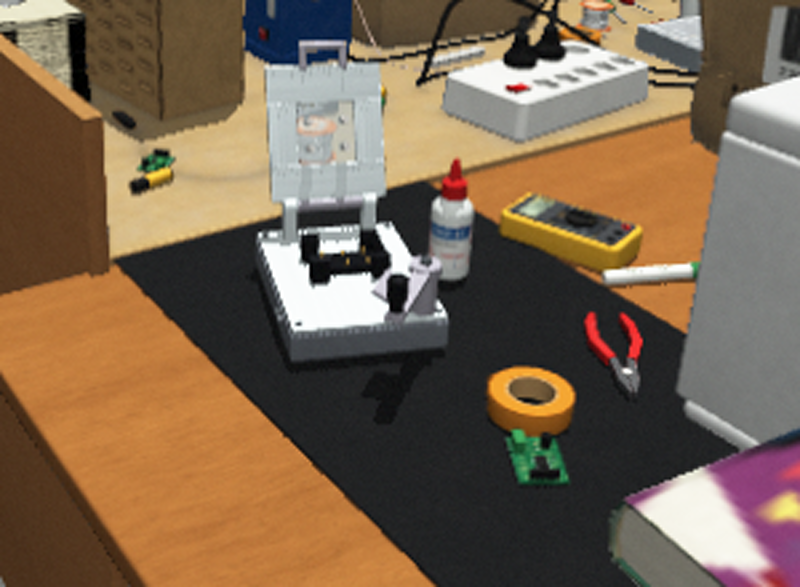

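View pics/top0.png

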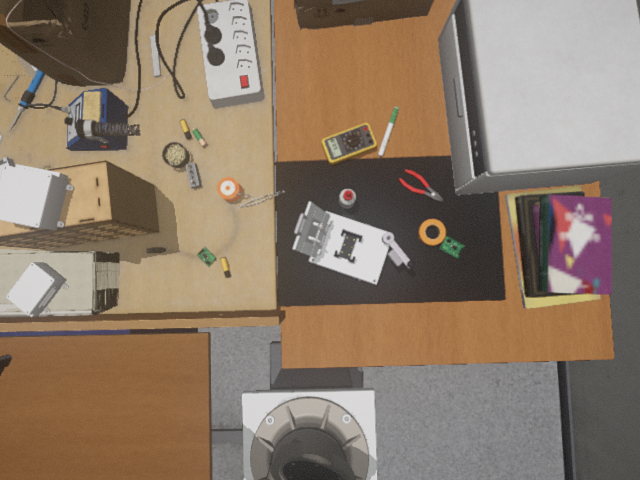

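```bash
cat > h.py <<'E'
import cv2,numpy as np
from scipy.optimize import minimize
from scipy.ndimage import map_coordinates
from scipy.spatial.transform import Rotation as Ro
from bench import *
P={c:camera_params(c) for c in("top","side")}
def proj(c,X):
    p=P[c];K=np.array([[p['fx'],0,p['cx']],[0,p['fy'],p['cy']],[0,0,1]])
    return cv2.projectPoints(np.asarray(X,float).reshape(-1,1,3),cv2.Rodrigues(np.array(p['R']))[0],np.array(p['t'],float),K,np.array(p['distortion']))[0][:,0]
def ray(c,uv,z):
    p=P[c];K=np.array([[p['fx'],0,p['cx']],[0,p['fy'],p['cy']],[0,0,1]])
    n=cv2.undistortPoints(np.array([[uv]],float),K,np.array(p['distortion']))[0,0]
    R=np.array(p['R']);o=-R.T@np.array(p['t']);d=R.T@np.array([*n,1]);return o+d*(z-o[2])/d[2]
def W(pose,L):
    x,y,a=pose;L=np.asarray(L,float);c,s=np.cos(a),np.sin(a)
    return np.c_[x+c*L[:,0]-s*L[:,1],y+s*L[:,0]+c*L[:,1],L[:,2]]
def score(pose,c,im,edges,d):
    # edges: (p,q,outward normal) local, world z; bright inside is positive
    t=np.linspace(0.04,.96,60)[:,None];s=0
    for p,q,n in edges:
        p,q,n=map(np.array,(p,q,n));L=p+(q-p)*t
        i,o=[proj(c,W(pose,L+k*n*d)) for k in(-1,1)]
        s+=np.mean(map_coordinates(im,i.T[::-1],order=1)-map_coordinates(im,o.T[::-1],order=1))
    return s
def fit(x0,sets,ds=(.012,.006,.003)):
    x=np.array(x0,float)
    for d in ds:
        r=minimize(lambda v:-sum(score(v*[1,1,1],c,im,e,d) for c,im,e in sets),x,method='Nelder-Mead',options=dict(initial_simplex=x+np.array([[0,0,0],[d,0,0],[0,d,0],[0,0,.1*d/.012]])))
        x=r.x
    return x,-r.fun
E
cat > f.py <<'E'
from h import *
I={c:cv2.imread(f'pics/{c}0.png').astype(float) for c in("top","side")}
g={c:I[c].mean(2) for c in I}
gr={c:I[c][:,:,1]-.6*I[c][:,:,2]-.4*I[c][:,:,0] for c in I}
def R(c,q):
    d=boxes_of(c,q)[0]['at'];return d[0]*640,d[1]*480
n=ray("top",(347,246),.05);pv=ray("top",(180+520/2.5,150+220/2.5),.08);kn=ray("top",(180+575/2.5,150+289/2.5),.108)
print('nest~',n,'pivot',pv,'knob',kn)
z=.038
A=(.065,-.094,z);B=(-.065,-.094,z);C=(-.065,.05,z);D=(.065,.05,z)
et=[(A,B,(0,-1,0)),(B,C,(-1,0,0)),(A,D,(1,0,0))]; es=[(A,B,(0,-1,0)),(B,C,(-1,0,0))]
x0=[n[0],n[1],-.3]
F={}
for nm,s in(("top",[("top",g["top"],et)]),("side",[("side",g["side"],es)]),("both",[("top",g["top"],et),("side",g["side"],es)])):
    F[nm]=fit(x0,s);print('fix',nm,np.round(F[nm][0],4),F[nm][1])
m=F["both"][0]
for p,nme in((pv,'pivot'),(kn,'knob')):
    d=p[:2]-m[:2];c,s=np.cos(m[2]),np.sin(m[2]);print(nme,'local',d@[c,s],d@[-s,c])
for zb in(.006,.009):
    a,b=.0175,.025
    V=[(a,b,zb),(-a,b,zb),(-a,-b,zb),(a,-b,zb)];N=[(0,1,0),(-1,0,0),(0,-1,0),(1,0,0)]
    e=[(V[i],V[(i+1)%4],N[i]) for i in range(4)]
    x0=[*ray("top",(452,246),zb)[:2],.9]
    for nm,s in(("top",[("top",gr["top"],e)]),("side",[("side",gr["side"],e)]),("both",[("top",gr["top"],e),("side",gr["side"],e)])):
        best=max((fit([*x0[:2],y],s) for y in(.6,.9,1.2)),key=lambda r:r[1]);print('board',zb,nm,np.round(best[0],4),best[1])
    bp=best[0]
for c in I:
    im=I[c].copy();k=5
    im=cv2.resize(im,None,fx=k,fy=k,interpolation=cv2.INTER_CUBIC)
    for pose,L in((m,[A,B,C,D]),(bp,V),(m,[(-.0265,-.019,.06),(.0265,-.019,.06),(.0265,.019,.06),(-.0265,.019,.06)])):
        cv2.polylines(im,[np.int32((proj(c,W(pose,L))+.5)*k)],True,(0,0,255),1)
    hd=proj(c,W(bp,[(0,-.025,.006)]))[0];cv2.circle(im,tuple(int(v*k) for v in hd),4,(255,0,255),1)
    u=proj(c,W(m,[(0.02,-.03,.04)]))[0].astype(int)*k;ub=proj(c,W(bp,[(0,0,.01)]))[0].astype(int)*k
    crops=[im[v[1]-200:v[1]+200,v[0]-200:v[0]+200] for v in(u,ub)]
    cv2.imwrite(f'pics/{c}2.png',np.hstack(crops))
E
python3 f.py; python3 -c "
import cv2,numpy as np
cv2.imwrite('pics/c2.png',cv2.resize(np.vstack([cv2.imread('pics/%s2.png'%c) for c in('top','side')]),(600,600)))"
```

```text
nest~ [ 0.49361051 -0.104841    0.05      ] pivot [ 0.50703151 -0.19699618  0.08      ] knob [ 0.44275425 -0.23837229  0.108     ]
fix top [ 0.495  -0.1051 -0.3623] 350.605000393778
fix side [ 0.494  -0.1101 -0.3604] 258.29209037665623
fix both [ 0.4949 -0.1067 -0.3603] 544.1459421172699
pivot local 0.043156868015119906 -0.08017969145319624
knob local -0.002404597875664119 -0.14156129396692263
board 0.006 top [ 0.489  -0.3699  1.009 ] 78.12887363969422
board 0.006 side [ 0.4973 -0.3571  1.102 ] 96.49560615978058
board 0.006 both [ 0.497  -0.3574  1.0497] 166.73022880989504
board 0.009 top [ 0.4889 -0.3691  0.994 ] 77.99105036559604
board 0.009 side [ 0.4827 -0.3531  0.9762] 102.84781311649613
board 0.009 both [ 0.4893 -0.3595  0.4628] 154.79320993311404[ WARN:0@18.424] global loadsave.cpp:1063 imwrite_ Unsupported depth image for selected encoder is fallbacked to CV_8U.
```

View pics/c2.png

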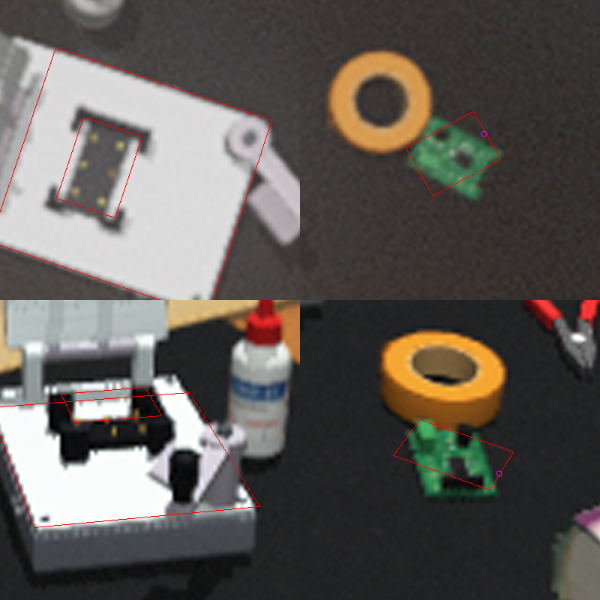

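```bash
python3 - <<'E'
s=open('f.py').read().replace("(.6,.9,1.2)","(-.8,-.55,-.35)").replace(",.9]",",-.5]").replace("for i in range(4)]","for i in(0,1,3)]+[((.0175,-.025,zb),(.012,-.025,zb),(0,-1,0)),((-.0175,-.025,zb),(-.012,-.025,zb),(0,-1,0))]").replace("v[1]-200:v[1]+200,v[0]-200:v[0]+200","v[1]-150:v[1]+150,v[0]-150:v[0]+150").replace("k=5","k=8").replace("np.hstack(crops)","np.uint8(np.clip(crops[1],0,255))").replace("if 0","")
s=s.replace("minimize","minimize")
open('f.py','w').write(s)
E
sed -i 's/(.012,.006,.003)/(.008,.005,.003)/' h.py
python3 f.py | grep board; python3 -c "
import cv2,numpy as np
cv2.imwrite('pics/c3.png',cv2.resize(np.hstack([cv2.imread('pics/%s2.png'%c) for c in('top','side')]),(800,400)))
from bench import *;print(telemetry.read_state()['t'])"
```

```text
board 0.006 top [ 0.4866 -0.3612 -0.5453] 218.98617673473373
board 0.006 side [ 0.4874 -0.3609 -0.5632] 246.78516630460757
board 0.006 both [ 0.4869 -0.3613 -0.5535] 464.19771060510203
board 0.009 top [ 0.4865 -0.3603 -0.5457] 219.81055254116373
board 0.009 side [ 0.4845 -0.3634 -0.5583] 248.39646257796431
board 0.009 both [ 0.4857 -0.3617 -0.5475] 392.00963605433134
1.3
```

View pics/c3.png

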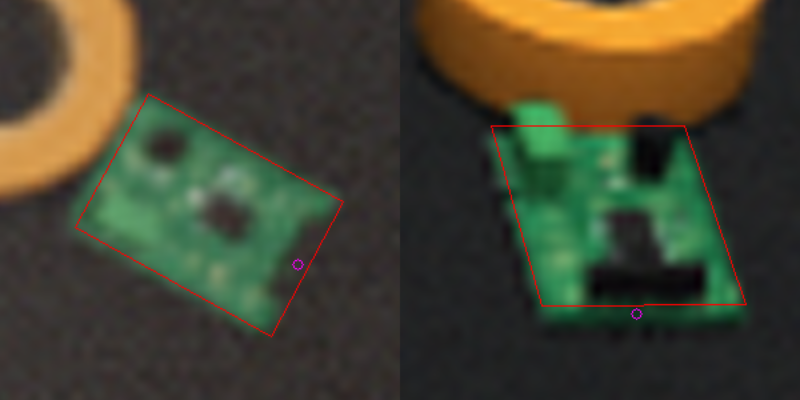

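Run:
```python
from h import *
m=(.495,-.1057,-.361)
for c in("top","side"):
    im=cv2.imread(f'pics/{c}0.png').astype(float)
    k=8;u=proj(c,W(m,[(0,0,.05)]))[0];u=np.round(u).astype(int)
    cr=cv2.resize(im[u[1]-20:u[1]+20,u[0]-25:u[0]+25],None,fx=k,fy=k,interpolation=cv2.INTER_CUBIC)
    y=cr[:,:,2]*.5+cr[:,:,1]*.5-cr[:,:,0]
    n,l,st,ce=cv2.connectedComponentsWithStats((y>(22 if c=='top' else 30)).astype(np.uint8))
    for i in range(1,n):
        if st[i,4]>60:
            uv=(ce[i]+.5)/k-.5+u-[25,20]; 
            w=ray(c,uv,.049)[:2]-m[:2];s,co=np.sin(m[2]),np.cos(m[2])
            print(c,st[i,4],np.round(uv,1),np.round([w@[co,s]*1e3,w@[-s,co]*1e3],1))
    L=[[(-.0265,-.019,.06),(.0265,-.019,.06),(.0265,.019,.06),(-.0265,.019,.06)]]
    for p in L: cv2.polylines(cr,[np.int32((proj(c,W(m,p))-u+[25,20]+.5)*k)],True,(0,0,255),1)
    cv2.imwrite(f'pics/n_{c}.png',np.uint8(np.clip(cr,0,255)))
cv2.imwrite('pics/n.png',np.hstack([cv2.imread(f'pics/n_{c}.png') for c in P]))
```

```text
top 219 [346.6 237.2] [17.7  7.8]
top 269 [353.6 239.4] [18.1 -9.4]
top 226 [343.9 244.4] [-0.3  8.4]
top 148 [351.4 246.8] [ -0. -10.]
top 256 [341.6 251.6] [-18.1   8. ]
top 290 [348.6 254.3] [-18.7  -9.5]
side 595 [304.4 258.1] [-38.5  93.2]
side 216 [335.8 273. ] [18.1  4.7]
side 159 [328.  274.2] [-0.9  1.9]
side 184 [320.1 274.7] [-19.    2.8]
side 201 [337.5 276.9] [ 17.4 -14. ]
side 194 [329.9 277.6] [ -0.3 -14.3]
```

View pics/n.png

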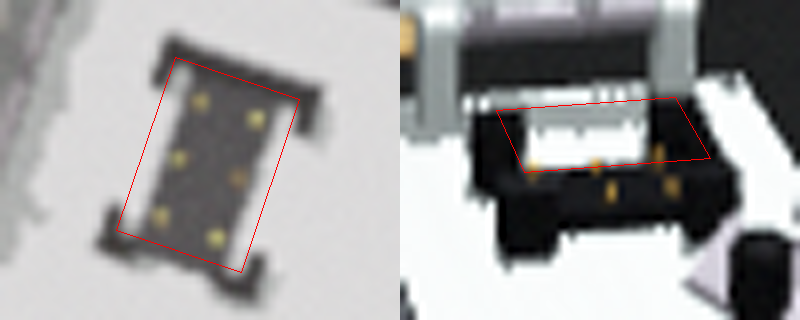

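```bash
cat >> h.py <<'E'
FX=(.4946,-.1065,-.361); BD=(.4869,-.3613,-.553)
def down(psi): return (Ro.from_euler('z',psi)*Ro.from_euler('x',np.pi)).as_quat()
def Fp(x,y,z): return W(FX,[(x,y,z+.004)])[0]          # fixture local -> world
def st():
    s=telemetry.read_state();return round(s['t'],1),np.round(s['ee_pos'],4),np.round(s['force'],1),round(float(s['opening']),3)
def lev(q,off=0,r=.076): # fixture-local xy on the knob's circle, moved 'off' along growing q
    q=q+off/r; return .045-r*np.cos(q),-.080-r*np.sin(q)
def best(pos,psis):
    q0=telemetry.read_state()['joint_positions'];o=[]
    for p in psis:
        j=kin.ik(pos,down(p))
        if j is not None:o.append((np.abs(np.array(j)-q0).max(),p))
    return min(o)[1] if o else None
E
python3 - <<'E'
from h import *
tip=.173; z=.088+tip
psi0=FX[2]+np.arctan2(-np.cos(1.1),np.sin(1.1))   # tool x along tangent
p1=Fp(*lev(.915,-.032),z)
psi=best(p1,[psi0,psi0+np.pi]);print(psi,[kin.ik(Fp(*lev(q,-.019),z),down(psi)) is not None for q in(.9,1.5)])
if psi is not None:
    # other key poses
    for nm,pos,a in(("board",(*BD[:2],.19),BD[2]),("nest",Fp(0,0,.21),FX[2]-np.pi/2)):
        print(nm,[(k,np.round(j,2) if (j:=kin.ik(pos,down(a+k)) ) is not None else None) for k in(np.pi/2,-np.pi/2)])
    for th in(2.0,1.5,.8,0.):
        for b in(.3,.5):
            for k in(0,np.pi):
                R=Ro.from_euler('z',FX[2])*Ro.from_euler('x',-b)*Ro.from_euler('z',np.pi/2+k)*Ro.from_euler('x',np.pi)
                d=R.apply([0,0,1]);t=Fp(0,.062-.107*np.cos(th)+.012*np.sin(th),.065+.107*np.sin(th)+.012*np.cos(th))
                print(th,b,k,kin.ik(t-tip*d,R.as_quat()) is not None,np.round(d,2))
E
```

```text
-0.8317963267948965 [True, True]
board [(1.5707963267948966, array([ 0.02,  0.7 ,  0.69,  1.94, -0.66,  0.74,  0.56])), (-1.5707963267948966, array([-0.16,  0.88,  1.01,  1.95, -0.98,  0.9 , -2.32]))]
nest [(1.5707963267948966, array([-0.63,  0.63,  0.93,  2.17, -0.79,  0.73, -1.09])), (-1.5707963267948966, array([-0.35,  0.48,  0.53,  2.15, -0.42,  0.61,  1.7 ]))]
2.0 0.3 0 True [-0.1  -0.28 -0.96]
2.0 0.3 3.141592653589793 True [-0.1  -0.28 -0.96]
2.0 0.5 0 True [-0.17 -0.45 -0.88]
2.0 0.5 3.141592653589793 True [-0.17 -0.45 -0.88]
1.5 0.3 0 True [-0.1  -0.28 -0.96]
1.5 0.3 3.141592653589793 True [-0.1  -0.28 -0.96]
1.5 0.5 0 True [-0.17 -0.45 -0.88]
1.5 0.5 3.141592653589793 True [-0.17 -0.45 -0.88]
0.8 0.3 0 True [-0.1  -0.28 -0.96]
0.8 0.3 3.141592653589793 True [-0.1  -0.28 -0.96]
0.8 0.5 0 True [-0.17 -0.45 -0.88]
0.8 0.5 3.141592653589793 True [-0.17 -0.45 -0.88]
0.0 0.3 0 True [-0.1  -0.28 -0.96]
0.0 0.3 3.141592653589793 True [-0.1  -0.28 -0.96]
0.0 0.5 0 True [-0.17 -0.45 -0.88]
0.0 0.5 3.141592653589793 True [-0.17 -0.45 -0.88]
```

Run:
```python
from h import *
tip=.173; z=.090+tip; psi=-0.8318; q=down(psi)
effector.command_gripper(0.0,40)
env.goto(Fp(*lev(.915,-.032),.43),q);print(st())
env.line_to(Fp(*lev(.915,-.032),z),speed=.25);print(st())
for a in(.95,1.15,1.35,1.52):
    env.line_to(Fp(*lev(a,-.019),z),speed=.12);print(a,st())
env.line_to(Fp(*lev(1.40,-.025),z),speed=.2)
env.line_to(Fp(*lev(1.40,-.025),z+.06),speed=.25);print(st())
for c in P: get_image(c);print([(round(d['score'],2),ray(c,(d['at'][0]*640,d['at'][1]*480),.1)) for d in boxes_of(c,"lever_knob")[:1]],Fp(*lev(1.5),.1))
```

```text
(5.0, array([ 0.4335, -0.2068,  0.434 ]), array([ 0.6,  0.6, -0.1]), -0.006)
(5.8, array([ 0.4335, -0.2077,  0.2679]), array([-0.1,  0.1,  0.3]), 0.001)
0.95 (6.0, array([ 0.4372, -0.2228,  0.2681]), array([-0.8,  0.4, -0.2]), -0.001)
1.15 (6.3, array([ 0.4433, -0.2362,  0.2673]), array([-0.6, -0.3,  0.5]), 0.003)
1.35 (6.6, array([ 0.4522, -0.2483,  0.267 ]), array([ 0.1,  0.3, -0.8]), 0.001)
1.52 (6.9, array([ 0.4616, -0.2571,  0.2669]), array([-0.9, -1. , -1.1]), 0.001)
(7.5, array([ 0.4512, -0.2467,  0.3278]), array([ 0.7, -0. ,  0.3]), 0.002)
[(0.67, array([ 0.49802285, -0.20539454,  0.1       ]))] [ 0.47663646 -0.26626235  0.104     ]
[(0.67, array([ 0.46975264, -0.26110075,  0.1       ]))] [ 0.47663646 -0.26626235  0.104     ]
```

Run:
```python
from h import *
q=down(BD[2]+np.pi/2)
env.goto((*BD[:2],.32),q);print(st())
effector.command_gripper(.6,40)
env.line_to((*BD[:2],.198),speed=.2);f0=telemetry.read_state()['force'][2];print(st())
z=.190
while z>.172:
    env.line_to((*BD[:2],z),speed=.05)
    f=telemetry.read_state()['force'][2]
    if f-f0>4: break
    z-=.002
print('touch',z,st())
env.line_to((*BD[:2],z+.0035),speed=.05)
effector.command_gripper(0.0,40);s=telemetry.read_state();print(st(),s['gripper_force'])
env.line_to((*BD[:2],.32),speed=.2);s=telemetry.read_state();print(st(),s['gripper_force'])
im=get_image("side");im2=get_image("top")
u=proj("side",[(*BD[:2],.15)])[0].astype(int);v=proj("top",[(*BD[:2],.15)])[0].astype(int)
g=lambda i,u:cv2.resize(i[max(u[1]-45,0):u[1]+45,u[0]-45:u[0]+45],(400,400),interpolation=cv2.INTER_CUBIC)
cv2.imwrite('pics/g1.png',np.hstack([g(im,u),g(im2,v)])[:,:,::-1])
```

```text
(9.3, array([ 0.4869, -0.3611,  0.3198]), array([-0.5,  0.6, -0.2]), -0.002)
(10.6, array([ 0.4872, -0.3617,  0.1989]), array([-0.1,  0.5, -0. ]), 0.599)
touch 0.174 (12.9, array([ 0.487 , -0.3615,  0.1743]), array([-1.1, -0. ,  6. ]), 0.599)
(13.5, array([ 0.4869, -0.3613,  0.1777]), array([-0.7,  1.2,  6.7]), 0.392) 39.838231801986694
(14.3, array([ 0.4866, -0.3609,  0.319 ]), array([-0.1,  0.1, -0. ]), 0.398) 39.81768786907196
```

View pics/g1.png

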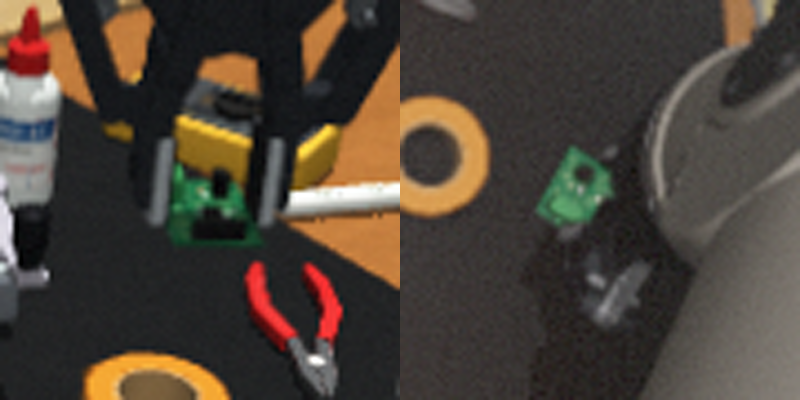

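Run:
```python
from h import *
q=down(FX[2])
D=.1737
env.goto((*Fp(0,0,0)[:2],.36),q);print(st())
p=Fp(0,0,0)[:2]
env.line_to((*p,.066+D),speed=.2);s0=telemetry.read_state()['force'];print(st())
get_im={c:get_image(c) for c in P}
for c in P:
    u=proj(c,[Fp(0,0,.055)])[0].astype(int);i=get_im[c]
    cv2.imwrite(f'pics/h_{c}.png',cv2.resize(i[u[1]-35:u[1]+35,u[0]-35:u[0]+35],(400,400),interpolation=cv2.INTER_CUBIC)[:,:,::-1])
cv2.imwrite('pics/h.png',np.hstack([cv2.imread(f'pics/h_{c}.png') for c in P]))
for z in np.arange(.063,.0485,-.0015):
    env.line_to((*p,z+D),speed=.04);f=telemetry.read_state()['force']-s0
    print(round(z,4),np.round(f,1))
    if np.linalg.norm(f)>8: break
print(st())
```

```text
(16.1, array([ 0.4946, -0.1069,  0.3599]), array([-0.6, -0. ,  0.4]), 0.397)
(16.8, array([ 0.4949, -0.107 ,  0.2403]), array([ 0.7,  0.3, -0. ]), 0.394)
0.063 [-1.2  0.1 -0.9]
0.0615 [-0.7 -0.4  0.6]
0.06 [-0.6 -0.9 -1.1]
0.0585 [-0.5  0.1  0.5]
0.057 [-0.9  0.1 -0.3]
0.0555 [-0.8  0.  -0.3]
0.054 [-1.1 -0.6 -0.1]
0.0525 [-0.8 -0.3 -0.9]
0.051 [-0.6 -0.1 -0.1]
0.0495 [-2.2 -0.4  6.3]
(19.4, array([ 0.4947, -0.1066,  0.2233]), array([-1.6, -0.1,  6.3]), 0.395)
```

View pics/h.png

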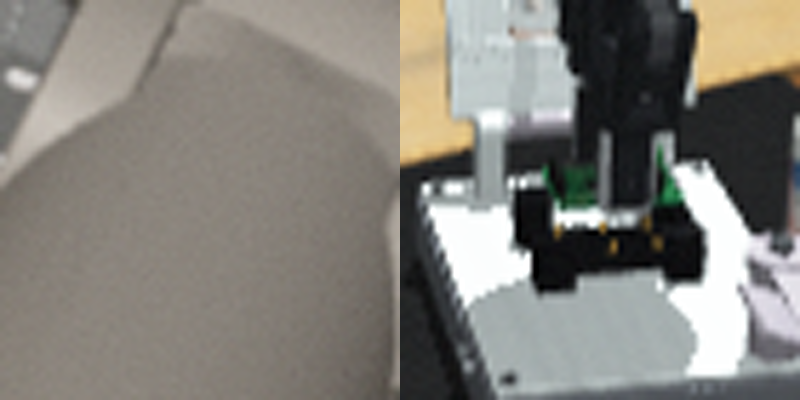

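```bash
cat >> h.py <<'E'
def lidtip(th,r=.107,b=.5,f=.003,hw=.011):
    # tip centre & TCP pose for finger block touching outer lid face at angle th
    R=Ro.from_euler('z',FX[2])*Ro.from_euler('x',-b)*Ro.from_euler('z',KL)*Ro.from_euler('x',np.pi)
    d=np.array([-np.sin(b),-np.cos(b)]);t=np.array([np.cos(b),-np.sin(b)])
    u=np.array([-np.cos(th),np.sin(th)]);n=np.array([np.sin(th),np.cos(th)])
    c=np.array([.062,.065])+r*u+n*(f+hw*abs(t@n))
    return Fp(0,*c)-.173*R.apply([0,0,1]),R.as_quat()
KL=np.pi/2
E
python3 - <<'E'
import h
from h import *
effector.command_gripper(.56)
p=Fp(0,0,0)[:2]
env.line_to((*p,.30),speed=.2);env.line_to((*p,.43),speed=.3);print(st())
for c,uv in(("top",(308,234)),("side",(323,230))):
    e=[np.linalg.norm(proj(c,[Fp(0,.062-.107*np.cos(t)+.003*np.sin(t),.065+.107*np.sin(t))])[0]-uv) for t in np.arange(1,2.25,.01)]
    print(c,1+.01*np.argmin(e),min(e))
j=telemetry.read_state()['joint_positions']
for k in(np.pi/2,-np.pi/2):
    h.KL=k;P0,q=lidtip(2.3);print(k,kin.ik(P0+np.array([0,0,.13]),q),kin.ik(P0,q));
print(j)
for c in P:
    get_image(c)
    print(c,[(round(d['score'],2),np.round(d['at']*np.array([640,480]))) for n in("board","lid_edge") for d in boxes_of(c,n)[:1]],proj(c,[Fp(0,0,.055),Fp(0,0,.075)]).round().tolist())
i=get_image("side");u=proj("side",[Fp(0,0,.055)])[0].astype(int)
cv2.imwrite('pics/n2.png',cv2.resize(i[u[1]-60:u[1]+60,u[0]-60:u[0]+60],(600,600),interpolation=cv2.INTER_CUBIC)[:,:,::-1])
E
```

```text
(20.8, array([ 0.4944, -0.1063,  0.4297]), array([-0.3,  0.5, -0.1]), 0.563)
top 1.79 6.25241083101165
side 1.0 6.845515158567346
1.5707963267948966 [-0.77629153  0.38487002  0.50233222  1.74019852  0.21796339  1.37299957
 -0.71489624] [-0.7708471   0.54529744  0.50866671  1.84626989  0.15243101  1.12462308
 -0.73426974]
-1.5707963267948966 [ 0.34614663  0.54717509 -1.0277523   1.67129906  0.69017685  1.67212036
  1.95638524] [ 0.33351931  0.7260666  -1.029047    1.77707531  0.83025248  1.54740846
  1.79092188]
[-0.63423667  0.14263648  0.80404459  1.98378664 -0.11785253  1.0617302
 -1.70901779]
top [(0.86, array([306., 230.]))] [[348.0, 245.0], [348.0, 245.0]]
side [(0.5, array([329., 274.])), (0.92, array([322., 231.]))] [[329.0, 271.0], [329.0, 263.0]]
```

View pics/n2.png

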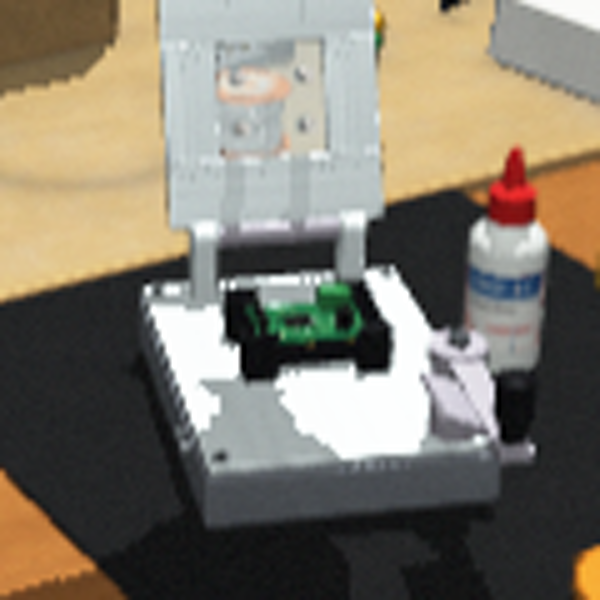

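Run:
```python
from h import *
effector.command_gripper(0.0)
p,q=lidtip(2.15)
env.goto(p+np.array([0,0,.13]),q);print(st())
env.line_to(p,speed=.2);s0=telemetry.read_state()['force'];print(st())
for th in list(np.arange(1.95,.1,-.15))+[.08,.04]:
    p,_=lidtip(th);env.line_to(p,speed=.12);f=telemetry.read_state()['force']-s0
    print(round(th,2),np.round(f,1))
    if np.linalg.norm(f)>20: print('stop');break
print(st())
```

```text
(22.7, array([0.5705, 0.0936, 0.4328]), array([-0.7,  0.5,  0.2]), -0.0)
(23.5, array([0.571 , 0.0943, 0.3038]), array([ 0.5, -0.8, -0.7]), 0.003)
1.95 [0.1 0.8 1.1]
1.8 [-0.2  1.4  0.4]
1.65 [-0.9  0.6  0.9]
1.5 [0.  1.8 0.6]
1.35 [-0.3  1.2  1.8]
1.2 [-0.7  1.5  1.3]
1.05 [-0.2 -0.2  1. ]
0.9 [-1.4  0.3  1.1]
0.75 [-0.5  1.5  1.7]
0.6 [0.5 1.3 1.2]
0.45 [0.1 1.4 1.2]
0.3 [-0.8  0.9  0.3]
0.15 [-0.6  0.6  0.6]
0.08 [-0.6  1.   0.6]
0.04 [-1.1  0.8  0.7]
(27.8, array([ 0.5081, -0.0706,  0.2329]), array([-0.6, -0. ,  0. ]), -0.0)
```

Run:
```python
from h import *
for th in np.arange(.02,-.13,-.02):
    p,_=lidtip(th);env.line_to(p,speed=.05);f=telemetry.read_state()['force']
    print(round(th,2),np.round(f,1))
    if f[2]>7: env.sleep(.2);break
print(st())
p=telemetry.read_state()['ee_pos'];env.line_to(p+np.array([0,0,.05]),speed=.2)
env.line_to(p+np.array([.02,.06,.2]),speed=.3);print(st())
i=get_image("side");u=proj("side",[Fp(0,-.03,.055)])[0].astype(int)
for c in P:
    get_image(c);print([(round(d['score'],2),np.round(d['at']*np.array([640,480]))) for d in boxes_of(c,"lid_edge")[:1]],[proj(c,[Fp(0,.062-.107*np.cos(t),.068+.107*np.sin(t))]).round() for t in(.05,.2)])
cv2.imwrite('pics/l1.png',cv2.resize(i[u[1]-50:u[1]+50,u[0]-50:u[0]+50],(600,600),interpolation=cv2.INTER_CUBIC)[:,:,::-1])
```

```text
0.02 [-0.3  0.4  1.7]
0.0 [-0.7  0.9  2.8]
-0.02 [-1.7  3.4 14.3]
(28.7, array([ 0.5081, -0.071 ,  0.2275]), array([-2.2,  4.5, 14.1]), -0.002)
(29.8, array([ 0.5279, -0.0109,  0.4267]), array([-0.3, -0.2, -0.5]), 0.003)
[(0.9, array([357., 254.]))] [array([[367., 251.]]), array([[367., 251.]])]
[(0.89, array([334., 270.]))] [array([[334., 273.]]), array([[334., 266.]])]
```

View pics/l1.png

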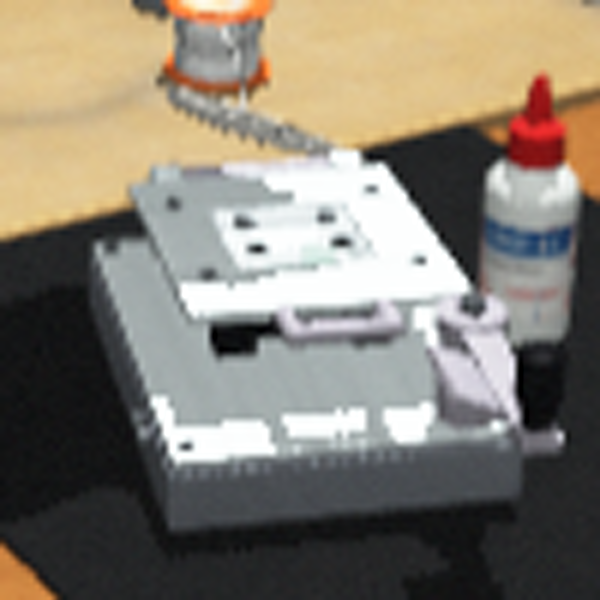

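```bash
cat >> h.py <<'E'
def close_pose(q,off=.019,z=.263,K=0):
    kx,ky=lev(q);return Fp(kx+off*np.sin(q),ky-off*np.cos(q),z),down(FX[2]+np.arctan2(-np.cos(q),np.sin(q))+K)
E
python3 - <<'E'
from h import *
K=None
for k in(0,np.pi):
    js=[kin.ik(*close_pose(q,K=k)) for q in(1.5,1.,.5,0)]
    ok=all(j is not None for j in js);print(k,[np.round(j,2) for j in js] if ok else None)
    if ok:
        sp=max(np.abs(np.diff(js,axis=0)).max(0))
        if K is None or sp<K[0]:K=(sp,k)
K=K[1];print(K)
p,q=close_pose(1.5,.036,.43,K);env.goto(p,q);print(st())
p,q=close_pose(1.5,.036,.263,K);env.line_to(p,speed=.25);s0=telemetry.read_state()['force'];print(st())
for a in list(np.arange(1.5,.05,-.1))+[.05,.0]:
    p,q=close_pose(a,K=K);env.line_to(p,q,speed=.1);f=telemetry.read_state()['force']-s0
    print(round(a,2),np.round(f,1))
    if np.linalg.norm(f)>18: print('stop');break
print(st())
E
```

```text
0 [array([-0.13,  0.5 ,  0.67,  2.  , -0.43,  0.79, -1.21]), array([-0.25,  0.48,  0.8 ,  2.09, -0.5 ,  0.77, -1.63]), array([-0.4 ,  0.47,  0.94,  2.17, -0.56,  0.76, -2.09]), array([-0.64,  0.62,  1.22,  2.22, -0.8 ,  0.86, -2.41])]
3.141592653589793 [array([ 0.14,  0.43,  0.32,  1.99, -0.19,  0.75,  1.71]), array([ 0.02,  0.39,  0.45,  2.08, -0.25,  0.72,  1.27]), array([-0.19,  0.37,  0.64,  2.16, -0.34,  0.71,  0.83]), array([-0.24,  0.33,  0.61,  2.21, -0.3 ,  0.68,  0.21])]
0
(30.9, array([ 0.5091, -0.2816,  0.4337]), array([-0. , -0.3, -0. ]), 0.003)
(31.7, array([ 0.5099, -0.2812,  0.268 ]), array([ 0.6,  0. , -0.3]), -0.001)
1.5 [-1.2 -0.6  0.7]
1.4 [-0.7 -0.2 -0.3]
1.3 [ 0.2 -0.1 -0.3]
1.2 [-0.4 -0.7  0.4]
1.1 [-0.1 -0.3 -0.3]
1.0 [ 0.1  0.3 -0. ]
0.9 [-0.4  0.6  0.3]
0.8 [-0.3  0.2  0.8]
0.7 [-0.6  0.8  0.3]
0.6 [-0.1 -0.8  0.1]
0.5 [-0.5  0.7  0.4]
0.4 [-1.  -0.8 -0.2]
0.3 [-0.9 -1.3  1.2]
0.2 [-1.5 -0.1 -0.1]
0.1 [-0.3 -0.  -0.2]
0.05 [0.1 0.  0.9]
0.0 [ 0.  -1.5  0.8]
(36.0, array([ 0.4307, -0.1884,  0.2671]), array([ 0.6, -1.5,  0.5]), 0.001)
```

Run:
```python
from h import *
for a in(-.03,-.06,-.09,-.12):
    p,q=close_pose(a);env.line_to(p,q,speed=.05);f=telemetry.read_state()['force'];print(a,np.round(f,1))
    if np.hypot(f[0],f[1])>9: break
env.sleep(.2)
p,q=close_pose(0,.04);env.line_to(p,q,speed=.1);env.line_to(p+np.array([0,0,.08]),speed=.2);env.line_to(p+np.array([-.0,-.12,.2]),speed=.3);print(st())
i={c:get_image(c) for c in P};o=[]
for c in P:
    u=proj(c,[Fp(0,-.02,.055)])[0].astype(int);o.append(cv2.resize(i[c][u[1]-45:u[1]+45,u[0]-45:u[0]+45],(400,400),interpolation=cv2.INTER_CUBIC))
    print([(round(d['score'],2),np.round(d['at']*np.array([640,480]),1)) for d in boxes_of(c,"lever_knob")[:1]],[proj(c,[Fp(*lev(t),.095)]).round(1).tolist() for t in(0,.15,.3)])
cv2.imwrite('pics/l2.png',np.hstack(o)[:,:,::-1])
```

```text
-0.03 [ -2.2 -11.8  -2.7]
(38.1, array([ 0.4232, -0.327 ,  0.4655]), array([ 0.2, -0.6, -0.6]), 0.001)
[(0.69, array([379.9, 252.8]))] [[[378.5, 269.1]], [[383.6, 270.4]], [[388.7, 270.9]]]
[(0.76, array([336.3, 281.6]))] [[[323.8, 272.4]], [[325.5, 274.9]], [[328.0, 277.4]]]
```

View pics/l2.png

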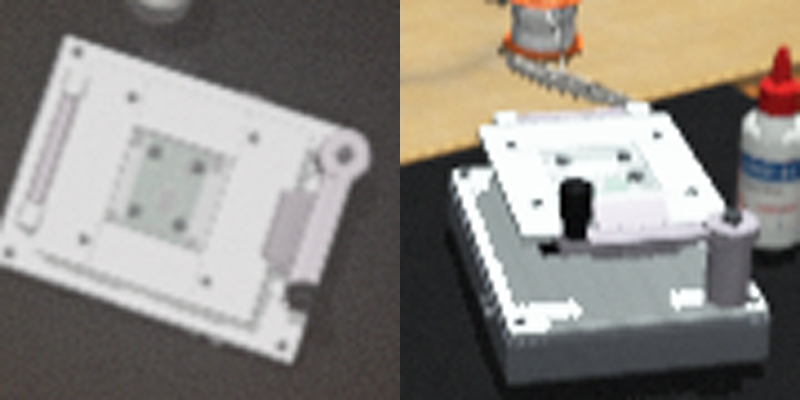

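Run:
```python
from h import *
for c in P:
    u=proj(c,[Fp(0,-.02,.055)])[0].astype(int)
    px=(np.array((300,295) if c=='top' else(576,181))-(0 if c=='top' else np.array([400,0])))/(400/90)-.5+u-45
    print(c,px,[(t,proj(c,[Fp(*lev(t),.104)]).round(1).tolist()) for t in(-.1,0,.1,.2,.3)])
```

```text
top [378.    268.875] [(-0.1, [[375.8, 267.7]]), (0, [[379.0, 269.0]]), (0.1, [[382.4, 270.0]]), (0.2, [[385.8, 270.6]]), (0.3, [[389.3, 270.9]])]
side [324.1   269.225] [(-0.1, [[323.3, 266.8]]), (0, [[324.0, 268.5]]), (0.1, [[325.0, 270.1]]), (0.2, [[326.4, 271.8]]), (0.3, [[328.1, 273.4]])]
```

Both cameras put the lever at about 0 (home), the push ended on a hard stop, and the arm is clear.

```bash
python3 -c "
from bench import *
print(ticket.finish_job(),telemetry.read_state()['t'])"
```

```text
the job is handed in; nothing more can be done
the job is handed in; nothing more can be done
```

The larger board is in the nest with its header at the open end, the lid is shut and the lever reads home (about 0 rad) in both cameras; I handed the job in at about 38 s, with no verdict shown and pin travel not measured.

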